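Put three lab bottles back on their own stands

ROBOT

A 6-joint arm with a two-finger parallel gripper is mounted at the origin on a cart in front of the work surface, level with it; the furniture and walls round the work are solid. World frame = base frame: x ahead of the robot, y to its left, z up, the work surface at z = 0. Lengths are in m, angles in rad, forces in N, time in s.
With the tool pointing down it reaches from about 0.375 to 0.975 m from the base axis. Payload 3.8 kg.
Tool frame: the origin (TCP) lies on the mounting face of the last link; the fingertips stand 173 mm ahead of it and the grasp point (between the pads) lies 155 mm ahead of it; z points along the fingers, y is the direction in which the jaws open and shut (so a half turn about z gives the same grasp; the last joint's range is limited). The gripper opens to 85 mm and grips with 20 to 120 N. Pads are 22 mm wide; open, the fingers measure 114 mm over their backs; the gripper's body (76 mm by 85 mm) begins 54 mm behind the grasp point. The pads swing forward as they close: fully open they stand 13 mm farther back than shut.
Start: joints at [-0.037, 0.264, 1.604, -0, 1.274, -0.037], TCP at [0.675, -0, 0.405] pointing down, gripper open.
Joint ranges: [-2.63, 2.63], [-0.94, 2.18], [0.31, 2.57], [-1.31, 4.45], [0, 2.66], [-2.55, 2.55]. Speed limits (rad/s): [2.57, 2.57, 3.14, 3.14, 3.14, 3.14].

INTERFACE

Orientations are given as a rotation vector (axis times angle).
In Python, from workcell import bot, imaging, order gives the robot as it stands. The module is installed in compiled form; this text tells all that it offers.
- The arm moves only by the shell command python3 -m creep 'ROWS' [OPENING] [FORCE]. ROWS is JSON, a list of rows, each an object with "slide": the shift along the tool's x, y, z each as a share of 25 mm, from -1 to 1, a list of three; "angular": the turn, a rotation vector about the tool's x, y, z each as a share of 4 degrees, from -1 to 1, a list of three. A call has 1 to 5 rows; each row shifts and turns the commanded pose from where the row before left it, along the tool's axes as they then stand; what a row does not reach is not made up. A row lasts 1/12 s, in which the tool goes at most 41.7 mm and 7.16 degrees, less where a joint would pass 70% of its speed; a pose out of reach is approached as far as the arm can. A call with a number of a shift or a turn outside -1 to 1 is refused whole. A call with a gripper value outside its range is refused whole. OPENING is the closure, from -1 (fully open) to 1 (shut), set as the call begins (- or left out, the last holds). The fingers move at their own pace and stop on an object; FORCE is the grip in N (left out, the last holds). Time passes only in rows, so rows that do not move let the fingers close. It gives the time, the measured TCP pose, the force and the opening at its end, in the units of the state.
- bot.read_state(): the state, without advancing time (a new reading comes with each control period).
- imaging.read_camera(name): name is "scene" or "side" or "wrist"; returns (picture, depth): 400x640x3 uint8, red, green, blue; 400x640 float32, m along the optical axis (not along the pixel's ray), 0 where there is no reading.
- imaging.camera_model(name): a dict with "fovy" (degrees; the focal length in pixels is half the picture's height over the tangent of half this angle, whatever the lens; pixels are square), "cx", "cy" (the principal point, pixels), "camera_from_world" (4x4, takes a point from world to camera coordinates); the wrist camera has in their place "tool_from_camera" (4x4, takes a point from camera to tool coordinates, whose origin is the TCP and whose axes are the flange's). Camera axes: x right, y down, z forward; pixel columns grow to the right and rows downward; lengths in m; the calibration is good to about 2 mm. A picture is of the moment at which its call begins: read the wrist's pose just before it. camera_model takes no time and is no camera call.
- order.finish_job(): hands the job in, once; it reports no verdict.
The state is a dict: "time": time; "q": joint angles; "joint_vel": joint speeds; "joint_torque": joint torques, N m; "tool_pos": TCP position; "tcp_rot": TCP orientation; "wrist_force": force on the tool from outside, world axes, zero at the start; "torque": the same for the moment, N m; "width": opening from 0.0 (shut) to 1.0 (fully open).
Only numpy, scipy, OpenCV 4.12 (cv2) and the standard library are available. Lean on these libraries where they do the work, as an engineer would, in place of code of your own. Each camera call takes 0.05 s, during which the arm holds its last target.

TASK

The three bottles have been put back on one another's stands. Rearrange them, using a free spot on the way, so that the tall bottle stands on the round stand, the brown bottle on the square stand and the small dropper bottle on the long rectangular stand, each upright down inside the stand's collar and let go, with the six-sided spare stand left empty. Keep the bottles upright as you go and do not push the tip box, the timer or the carton about.

Things in the scene. Friction and masses are not known exactly. Their poses are not given: they have to be found in the camera images.
- tall_bottle_mid (a point): The tallest of the three bottles: slim, pale, screw cap, 44 mm diameter, 121 mm tall; straight body to about 85 mm above its foot, then shoulder and cap (28 mm). Loose, about 0.1 kg. This point: on its axis half-way up, 60.5 mm above its foot; z along the axis, up.
- amber_bottle_mid (a point): The middle-sized bottle: brown glass, screw cap, 33 mm diameter, 77 mm tall; straight body to about 50 mm above its foot, cap 20 mm wide. Loose, about 0.1 kg. This point: on its axis half-way up, 38.5 mm above its foot; z along the axis, up.
- dropper_bottle_mid (a point): The smallest bottle: squat white dropper bottle, 27 mm diameter, 53 mm tall; straight body to about 38 mm above its foot, cap 18 mm wide. Loose, about 25 g. This point: on its axis half-way up, 26.5 mm above its foot; z along the axis, up.
- stand_round_seat (a point): Bottle stand with a round grey plate, 96 mm diameter. Plate 6 mm thick, flat on the worktop and fixed; in its middle a round white collar (inner diameter 56 mm, outer 64 mm) rises 4 mm above the plate round a dark seat, all four stands alike in this. This point: centre of the seat, on the plate's top face, 6 mm above the worktop; z up.
- stand_square_seat (a point): Bottle stand with a square grey plate, 88 x 88 mm. Plate 6 mm thick, flat on the worktop and fixed; in its middle a round white collar (inner diameter 56 mm, outer 64 mm) rises 4 mm above the plate round a dark seat, all four stands alike in this. This point: centre of the seat, on the plate's top face, 6 mm above the worktop; z up.
- stand_oblong_seat (a point): Bottle stand with a long rectangular grey plate, 70 x 136 mm (long along its y). Plate 6 mm thick, flat on the worktop and fixed; in its middle a round white collar (inner diameter 56 mm, outer 64 mm) rises 4 mm above the plate round a dark seat, all four stands alike in this. This point: centre of the seat, on the plate's top face, 6 mm above the worktop; z up.
- stand_hex_seat (a point): Spare bottle stand with a six-sided grey plate, 104 mm over its corners; empty at the start. Plate 6 mm thick, flat on the worktop and fixed; in its middle a round white collar (inner diameter 56 mm, outer 64 mm) rises 4 mm above the plate round a dark seat, all four stands alike in this. This point: centre of the seat, on the plate's top face, 6 mm above the worktop; z up.
- tip_box: Bystander: pipette tip box with clear lid, 88 x 118 x 75 mm, loose; the tall white analyser 0.1 m beyond it, ahead and to the left of the stands, is solid and must be kept clear of. Origin at the centre of its underside.
- timer: Bystander: small white timer lying flat, 62 x 68 x 18 mm, loose; origin at the centre of its underside.
- kit_box: Bystander: white reagent carton, 78 x 118 x 45 mm, loose; origin at the centre of its underside.
There are look-alikes about, which are no part of the job. What is shaped like the part that bears amber_bottle_mid but pink is not meant.

How it is judged:
At the end, for the whole second after the job is handed in: Tall bottle on the round stand, brown bottle on the square one, dropper bottle on the long rectangular one: each upright (0.06 rad) and at rest, its axis within 15 mm of the seat centre and its foot within 2.5 mm of the seat's height; so the six-sided stand is empty (horizontal distance between tall_bottle_mid and stand_round_seat below 0.015 m and z of tall_bottle_mid in the frame of stand_round_seat between 0.058 and 0.063 m and angle between each of tall_bottle_mid, amber_bottle_mid, dropper_bottle_mid's own z axis and vertical below 0.06 rad and linear speed of each of tall_bottle, amber_bottle, dropper_bottle below 0.01 m/s and horizontal distance between amber_bottle_mid and stand_square_seat below 0.015 m and z of amber_bottle_mid in the frame of stand_square_seat between 0.036 and 0.041 m and horizontal distance between dropper_bottle_mid and stand_oblong_seat below 0.015 m and z of dropper_bottle_mid in the frame of stand_oblong_seat between 0.024 and 0.029 m); the robot touches nothing.
It fails at once if a bottle is tipped more than about 35 degrees (angle between any of tall_bottle_mid, amber_bottle_mid, dropper_bottle_mid's own z axis and vertical above 0.6 rad).
It fails at once if the tip box is pushed more than 15 mm (distance of tip_box from where it was at the start of the episode above 0.015 m).
It fails at once if the timer is pushed more than 15 mm (distance of timer from where it was at the start of the episode above 0.015 m).
It fails at once if the kit box is pushed more than 15 mm (distance of kit_box from where it was at the start of the episode above 0.015 m).
It also fails if it takes over 134 s, if anything falls off the work surface, if the arm or the gripper's body presses on something with over 40 N, if the wrist force passes 120 N, or if a joint passes its speed limit or range.

## Working session

There is one attempt and no reset: what is moved stays moved. The work goes in short steps, Python scripts to look and compute and a shell command to move; the robot and the scene stay as the last step left them, time stands still between calls to the robot, and variables do not carry over. Pictures are saved under pics/ and viewed, and the job is handed in when it is done.

```bash
mkdir -p pics; ls; python3 - <<'E'
from workcell import bot, imaging
import cv2, numpy as np
print(bot.read_state())
for n in ["scene","side","wrist"]:
    p,d=imaging.read_camera(n); cv2.imwrite(f"pics/{n}0.png",p[:,:,::-1]); np.savez(f"pics/{n}0.npz",p=p,d=d)
    print(n,imaging.camera_model(n))
E
```

```text
pics
{'time': 0.0, 'q': array([-3.68686242e-02,  2.64769373e-01,  1.60534525e+00, -3.47138963e-06,
        1.27372331e+00, -3.68849298e-02]), 'joint_vel': array([ 6.66302087e-04, -2.04139729e-03, -1.42301675e-03,  8.05418965e-05,
       -1.15122732e-03,  1.61306844e-03]), 'joint_torque': array([ 6.10465631e-04, -5.15121067e+01, -3.67308676e+01, -4.07824507e-05,
        1.31324201e-02,  1.46811578e-05]), 'tool_pos': array([6.74664505e-01, 3.11252964e-05, 4.03366202e-01]), 'tcp_rot': array([-2.22025992, -2.22029839,  0.00240279]), 'wrist_force': array([-0.13146692,  0.8822535 , -0.49419782]), 'torque': array([-0.03372457,  0.02848464, -0.02846556]), 'width': 1.0023208320475092}
scene {'fovy': 46.02984708831269, 'cx': 318.21194770469396, 'cy': 198.06906922470995, 'camera_from_world': array([[ 0.54281942, -0.83981892,  0.00715947, -0.32102834],
       [-0.33142597, -0.22203544, -0.9169826 ,  0.23452297],
       [ 0.771689  ,  0.49538313, -0.39886294,  0.86938006],
       [ 0.        ,  0.        ,  0.        ,  1.        ]])}
side {'fovy': 50.70219142252316, 'cx': 320.9056670012241, 'cy': 197.9333122864685, 'camera_from_world': array([[ 0.81583523, -0.57787081, -0.02186783, -0.4476074 ],
       [-0.35649921, -0.47280965, -0.80582836,  0.2232597 ],
       [ 0.45532537,  0.66521903, -0.59174526,  0.9519851 ],
       [ 0.        ,  0.        ,  0.        ,  1.        ]])}
wrist {'fovy': 68.61733570384582, 'cx': 324.8112845334823, 'cy': 201.05937887261047, 'tool_from_camera': array([[-1.68508823e-03, -9.45014252e-01, -3.27024807e-01,
         8.28815356e-02],
       [ 9.99998575e-01, -1.62596501e-03, -4.54172651e-04,
        -3.56734423e-04],
       [-1.02531263e-04, -3.27025106e-01,  9.45015645e-01,
         2.98713569e-02],
       [ 0.00000000e+00,  0.00000000e+00,  0.00000000e+00,
         1.00000000e+00]])}
```

View pics/scene0.png

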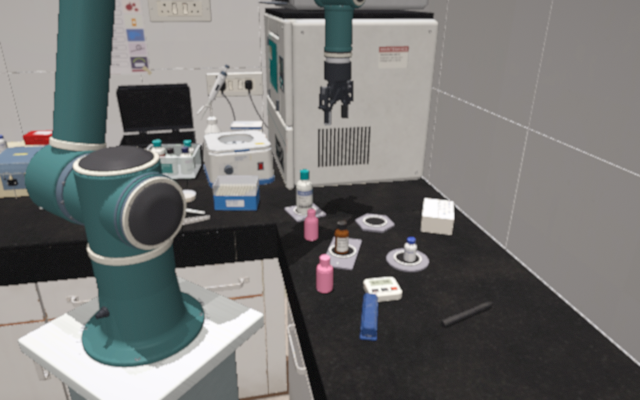

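View pics/side0.png

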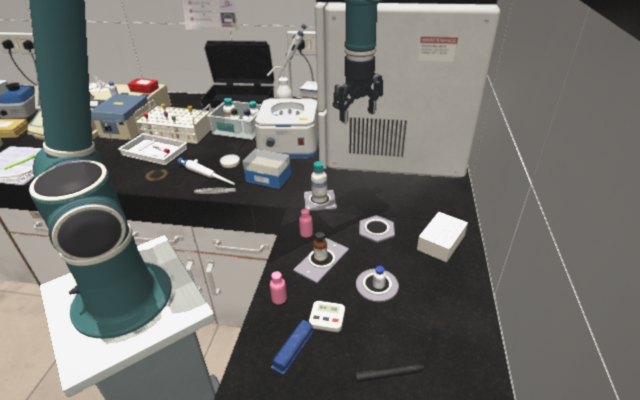

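View pics/wrist0.png

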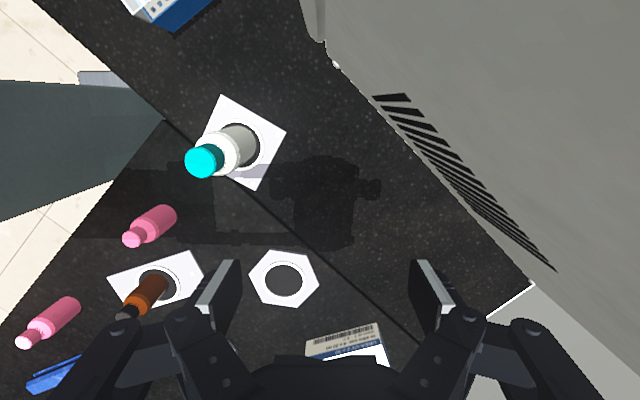

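The tall bottle is on the square stand (wrist pixel ~240,140), amber is on the oblong one (~150,280), the dropper is on the round one (scene ~410,250), and hex is empty (wrist ~283,280). I'll build a top-down map from the depth images.

```bash
cat > h.py <<'E'
import numpy as np, cv2
from scipy.spatial.transform import Rotation as R
from workcell import bot, imaging
def cloud(n,p,d,st=None):
    m=imaging.camera_model(n); f=200/np.tan(np.radians(m['fovy']/2))
    v,u=np.mgrid[0:400,0:640]; P=np.stack([(u-m['cx'])/f*d,(v-m['cy'])/f*d,d],-1)
    if n=='wrist':
        T=m['tool_from_camera']; P=P@T[:3,:3].T+T[:3,3]
        P=P@R.from_rotvec(st['tcp_rot']).as_matrix().T+st['tool_pos']
    else:
        T=np.linalg.inv(m['camera_from_world']); P=P@T[:3,:3].T+T[:3,3]
    P[d<=0]=np.nan
    return P
def project(n,X):
    m=imaging.camera_model(n); f=200/np.tan(np.radians(m['fovy']/2)); T=m['camera_from_world']
    c=np.asarray(X)@T[:3,:3].T+T[:3,3]; return c[...,:2]/c[...,2:]*f+[m['cx'],m['cy']]
E
python3 - <<'E'
from h import *
W=[]
for n in ["scene","side","wrist"]:
    z=np.load(f"pics/{n}0.npz"); st=dict(tool_pos=np.array([.674665,0,.403366]),tcp_rot=np.array([-2.22026,-2.220298,.0024]))
    P=cloud(n,z['p'],z['d'],st).reshape(-1,3); C=z['p'].reshape(-1,3)
    ok=(P[:,0]>.3)&(P[:,0]<1.1)&(P[:,1]>-.5)&(P[:,1]<.5)&(P[:,2]<.2)&(P[:,2]>-.02)
    P,C=P[ok],C[ok]
    fl=P[abs(P[:,2])<.006]; print(n,len(P),np.median(fl[:,2]))
    im=np.zeros((500,800,3),np.uint8)  # x right: .3..1.1 px=1mm->? ; up = +y
    o=np.argsort(P[:,2]); 
    for (x,y,zz),c in zip(P[o],C[o]):
        u=int((x-.3)*1000); v=int((.25-y)*1000+0) if False else int((.3-y)*800)
        u=int((x-.3)*800)
        cv2.circle(im,(u,v),1,tuple(int(k) for k in c[::-1]),-1)
    im=im[:, :]
    for k in range(0,8):
        cv2.putText(im,f"{.3+.1*k:.1f}",(80*k,498),0,.4,(0,255,0)); cv2.line(im,(80*k,0),(80*k,500),(0,90,0))
    for k in range(0,7):
        cv2.putText(im,f"{.3-.1*k:.1f}",(0,80*k+12),0,.4,(0,255,0)); cv2.line(im,(0,80*k),(800,80*k),(0,90,0))
    cv2.imwrite(f"pics/top_{n}.png",im)
E
```

```text
scene 47595 -0.0024778950383932408
side 57524 -0.0001989322972594243
wrist 123780 0.0010634367091302277
```

View pics/top_side.png

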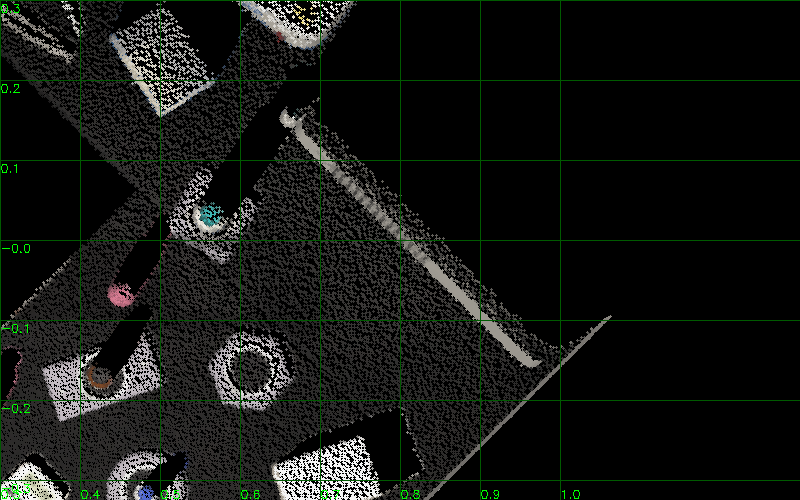

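View pics/top_wrist.png

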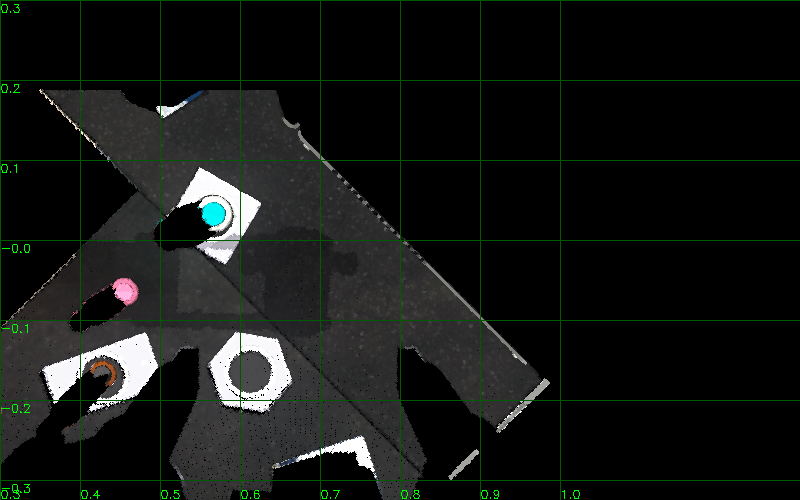

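```bash
cat > m.py <<'E'
from h import *
from scipy.optimize import least_squares
def circ(P,r,c0):
    f=lambda p: np.hypot(P[:,0]-p[0],P[:,1]-p[1])-r
    s=least_squares(f,c0,loss='soft_l1',f_scale=.001); return s.x,np.sqrt(np.median(f(s.x)**2)),len(P)
B=dict(tall=(.567,.033,.022,.015,.085),amber=(.428,-.165,.0165,.015,.05),drop=(.483,-.313,.0135,.014,.038),pink=(.453,-.065,.0165,.01,.05))
S=dict(hex=(.612,-.163),round=(.483,-.31),square=(.567,.033),oblong=(.428,-.163))
def bottles(P,names=B,at={}):
    for k in names:
        x,y,r,z0,z1=B[k]; x,y=at.get(k,(x,y))
        m=(np.hypot(P[:,0]-x,P[:,1]-y)<r+.012)&(P[:,2]>z0+.006)&(P[:,2]<z1+.004)
        if m.sum()>15: print('  ',k,circ(P[m],r,(x,y)))
def plates(P,C,names=S):
    for k in names:
        x,y=S[k]
        m=(np.hypot(P[:,0]-x,P[:,1]-y)<.085)&(P[:,2]>.003)&(P[:,2]<.014)&(C.min(1)>95)
        if m.sum()<30: continue
        Q=(P[m,:2]*1e4).astype(np.float32)
        if k in('square','oblong'):
            r=cv2.minAreaRect(Q); print('  ',k,np.array(r[0])/1e4,np.array(r[1])/1e4,r[2])
        elif k=='round': c,r=cv2.minEnclosingCircle(Q); print('  ',k,np.array(c)/1e4,r/1e4)
        else: c,r=cv2.minEnclosingCircle(Q); print('  ',k,np.array(c)/1e4,r/1e4)
E
python3 - <<'E'
from m import *
st=dict(tool_pos=np.array([.674665,0,.403366]),tcp_rot=np.array([-2.22026,-2.220298,.0024]))
for n in ["scene","side","wrist"]:
    z=np.load(f"pics/{n}0.npz")
    P=cloud(n,z['p'],z['d'],st).reshape(-1,3); C=z['p'].reshape(-1,3); print(n)
    fl=P[abs(P[:,2])<.006]; P[:,2]-=np.median(fl[:,2])
    bottles(P); plates(P,C)
    for nm,(x,y,a) in dict(kit=(.71,-.31,.1),timer=(.33,-.32,.08)).items():
        m=(np.hypot(P[:,0]-x,P[:,1]-y)<a)&(P[:,2]>.014)&(P[:,2]<.06)&(C.min(1)>100)
        if m.sum()>30:
            r=cv2.minAreaRect((P[m,:2]*1e4).astype(np.float32)); print('  ',nm,cv2.boxPoints(r).round()/1e4)
E
```

```text
scene
   tall (array([0.56846435, 0.03148549]), np.float64(0.0011642030320046812), 366)
   amber (array([ 0.42955857, -0.16920338]), np.float64(0.0008320285827868208), 173)
   drop (array([ 0.48508356, -0.31803622]), np.float64(0.0008141971992014184), 103)
   pink (array([ 0.45678462, -0.0658339 ]), np.float64(0.0010218950529826028), 185)
   hex [ 0.61531187 -0.16819355] 0.053451177978515625
   round [ 0.48498203 -0.31357695] 0.05025511474609375
   square [0.56723569 0.02888238] [0.09443502 0.09092331] 59.82245635986328
   oblong [ 0.42110508 -0.14960652] [0.13841176 0.11950737] 19.466266632080078
   kit [[ 0.6367 -0.2854]
 [ 0.6808 -0.4194]
 [ 0.8023 -0.3794]
 [ 0.7582 -0.2454]]
   timer [[ 0.2539 -0.3304]
 [ 0.2927 -0.3918]
 [ 0.3863 -0.3327]
 [ 0.3475 -0.2713]]
side
   tall (array([0.56558115, 0.03422114]), np.float64(0.0009286296405928221), 317)
   amber (array([ 0.42703427, -0.16731559]), np.float64(0.0006418597614948514), 143)
   drop (array([ 0.48300007, -0.31618373]), np.float64(0.0006025763820607558), 92)
   pink (array([ 0.45398233, -0.06346104]), np.float64(0.0008865785152
[... 291 characters left out ...]
57 -0.2837]
 [ 0.6871 -0.4229]
 [ 0.8032 -0.3801]
 [ 0.7518 -0.2409]]
   timer [[ 0.2501 -0.3334]
 [ 0.2907 -0.3937]
 [ 0.3857 -0.3298]
 [ 0.3451 -0.2694]]
wrist
   tall (array([0.56597634, 0.03160964]), np.float64(0.00020799545298395288), 848)
   amber (array([ 0.42696399, -0.16952249]), np.float64(0.00034446354005297775), 501)
   pink (array([ 0.4539063 , -0.06614714]), np.float64(0.0003907729082859093), 607)
   hex [ 0.61222681 -0.16479805] 0.05179136352539063
   square [0.56563906 0.02966627] [0.08819083 0.08817416] 59.6201171875
   oblong [ 0.42899868 -0.17168418] [0.13717413 0.06995719] 19.0117244720459
   kit [[ 0.6418 -0.2845]
 [ 0.7714 -0.3008]
 [ 0.778  -0.2487]
 [ 0.6484 -0.2323]]
```

```bash
python3 -m creep '[{"slide":[-0.97,-0.59,0],"angular":[0,0,0]},{"slide":[-0.97,-0.59,0],"angular":[0,0,0]},{"slide":[-0.97,-0.59,0],"angular":[0,0,0]},{"slide":[-0.97,-0.59,0],"angular":[0,0,0]},{"slide":[-0.97,-0.59,0],"angular":[0,0,0]}]' -1 30
python3 -m creep '[{"slide":[-0.97,-0.59,0],"angular":[0,0,0]},{"slide":[-0.97,-0.59,0],"angular":[0,0,0]},{"slide":[-0.97,-0.59,0],"angular":[0,0,0]},{"slide":[-0.97,-0.59,0],"angular":[0,0,0]},{"slide":[-0.97,-0.59,0],"angular":[0,0,0]}]'
python3 -m creep '[{"slide":[-0.97,-0.59,0.8],"angular":[0,0,0]},{"slide":[-0.97,-0.59,0.8],"angular":[0,0,0]},{"slide":[-0.97,-0.59,0.8],"angular":[0,0,0]},{"slide":[0,0,0],"angular":[0,0,0]},{"slide":[0,0,0],"angular":[0,0,0]}]'
```

```text
time: 0.57
tool_pos: [0.6003, -0.1221, 0.4042]
tcp_rot: [-2.22, -2.222, 0.001]
wrist_force: [0.6, 0.3, 0.1]
width: 1.003
time: 0.98
tool_pos: [0.5265, -0.2435, 0.4043]
tcp_rot: [-2.221, -2.221, 0.0]
wrist_force: [-0.5, -0.9, 0.2]
width: 0.996
time: 1.4
tool_pos: [0.4818, -0.3159, 0.3426]
tcp_rot: [-2.222, -2.215, 0.001]
wrist_force: [0.0, -0.2, 0.6]
width: 0.998
```

```bash
cat > look.py <<'E'
import sys
from m import *
st=bot.read_state(); p,d=imaging.read_camera('wrist'); cv2.imwrite(f"pics/{sys.argv[1]}.png",p[:,:,::-1])
P=cloud('wrist',p,d,st).reshape(-1,3);C=p.reshape(-1,3)
fl=P[abs(P[:,2])<.006]; print(st['tool_pos'],'floor',np.median(fl[:,2])); P[:,2]-=np.median(fl[:,2])
at={}
if len(sys.argv)>4: at={sys.argv[2]:(float(sys.argv[4]),float(sys.argv[5]))}
bottles(P,sys.argv[2].split(','),at); plates(P,C,sys.argv[3].split(','))
E
python3 look.py w1 drop round
```

```text
[ 0.48176287 -0.31589227  0.34255238] floor 0.0008443056861712761
   drop (array([ 0.48328969, -0.31861363]), np.float64(0.00020445175618225527), 168)
   round [ 0.48312813 -0.31353203] 0.047502197265625
```

View pics/w1.png

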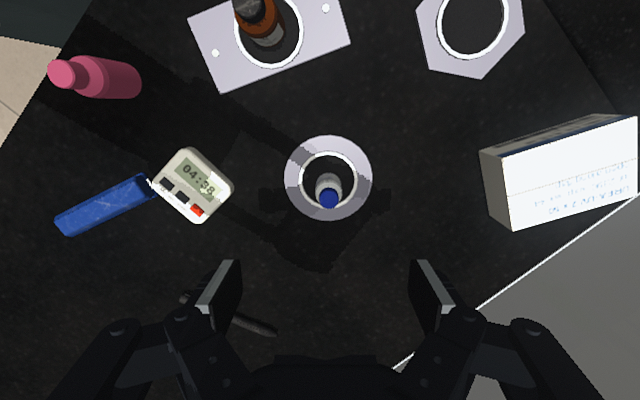

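The picture shows the dropper bottle at about (328,190), centred between the fingers. The timer and carton are clear, so I'm going down.

```bash
python3 -m creep '[{"slide":[-0.08,0.06,0.9],"angular":[0,0,0]},{"slide":[0,0,0.9],"angular":[0,0,0]},{"slide":[0,0,0.9],"angular":[0,0,0]},{"slide":[0,0,0.9],"angular":[0,0,0]},{"slide":[0,0,0.9],"angular":[0,0,0]}]' -1 30
python3 -m creep '[{"slide":[0,0,0.9],"angular":[0,0,0]},{"slide":[0,0,0.5],"angular":[0,0,0]},{"slide":[0,0,0.35],"angular":[0,0,0]},{"slide":[0,0,0],"angular":[0,0,0]},{"slide":[0,0,0],"angular":[0,0,0]}]'
```

```text
time: 1.87
tool_pos: [0.4863, -0.3165, 0.2328]
tcp_rot: [2.218, 2.221, 0.001]
wrist_force: [0.7, 0.0, 0.1]
width: 0.999
time: 2.28
tool_pos: [0.4855, -0.3171, 0.1891]
tcp_rot: [2.22, 2.222, 0.0]
wrist_force: [-0.0, -0.1, 0.2]
width: 1.001
```

```bash
python3 -m creep '[{"slide":[-0.04,-0.08,0.1],"angular":[0,0,0]},{"slide":[0,0,0],"angular":[0,0,0]},{"slide":[0,0,0],"angular":[0,0,0]}]'
python3 -m creep '[{"slide":[0,0,0],"angular":[0,0,0]},{"slide":[0,0,0],"angular":[0,0,0]},{"slide":[0,0,0],"angular":[0,0,0]},{"slide":[0,0,0],"angular":[0,0,0]},{"slide":[0,0,0],"angular":[0,0,0]}]' 1 30
python3 -m creep '[{"slide":[0,0,0],"angular":[0,0,0]},{"slide":[0,0,0],"angular":[0,0,0]},{"slide":[0,0,0],"angular":[0,0,0]},{"slide":[0,0,0],"angular":[0,0,0]},{"slide":[0,0,0],"angular":[0,0,0]}]'
python3 -m creep '[{"slide":[0,0,0],"angular":[0,0,0]},{"slide":[0,0,0],"angular":[0,0,0]},{"slide":[0,0,0],"angular":[0,0,0]},{"slide":[0,0,0],"angular":[0,0,0]},{"slide":[0,0,0],"angular":[0,0,0]}]'
```

```text
time: 2.53
tool_pos: [0.4831, -0.3186, 0.187]
tcp_rot: [2.22, 2.22, 0.0]
wrist_force: [-0.5, -0.5, -0.6]
width: 1.004
time: 2.95
tool_pos: [0.4828, -0.3183, 0.186]
tcp_rot: [2.221, 2.221, -0.0]
wrist_force: [-3.3, 0.2, 17.6]
width: 0.304
time: 3.37
tool_pos: [0.4828, -0.3183, 0.1861]
tcp_rot: [2.221, 2.221, 0.0]
wrist_force: [-1.6, -0.1, 3.7]
width: 0.307
time: 3.78
tool_pos: [0.4828, -0.3183, 0.1861]
tcp_rot: [2.221, 2.221, -0.0]
wrist_force: [-1.1, -0.1, 4.3]
width: 0.305
```

```bash
python3 -m creep '[{"slide":[0,0,-0.5],"angular":[0,0,0]},{"slide":[0,0,-0.8],"angular":[0,0,0]},{"slide":[0.4,0.3,-0.8],"angular":[0,0,0]},{"slide":[0.72,0.6,-0.3],"angular":[0,0,0]},{"slide":[0.72,0.6,0],"angular":[0,0,0]}]'
python3 -m creep '[{"slide":[0.72,0.6,0],"angular":[0,0,0]},{"slide":[0.72,0.6,0],"angular":[0,0,0]},{"slide":[0.72,0.6,0],"angular":[0,0,0]},{"slide":[0.72,0.6,0],"angular":[0,0,0]},{"slide":[0.72,0.6,0],"angular":[0,0,0]}]'
python3 -m creep '[{"slide":[0.6,0.5,0],"angular":[0,0,0]},{"slide":[0,0.1,0],"angular":[0,0,0]},{"slide":[0,0,0],"angular":[0,0,0]},{"slide":[0,0,0],"angular":[0,0,0]}]'
python3 look.py w2 drop hex .6 -.17
```

```text
time: 4.2
tool_pos: [0.5214, -0.2728, 0.2493]
tcp_rot: [2.22, 2.216, 0.002]
wrist_force: [0.8, 0.2, -1.1]
width: 0.3
time: 4.62
tool_pos: [0.5957, -0.1811, 0.2462]
tcp_rot: [-2.221, -2.221, 0.0]
wrist_force: [0.6, -0.9, 0.3]
width: 0.301
time: 4.95
tool_pos: [0.6099, -0.1674, 0.2459]
tcp_rot: [-2.221, -2.222, 0.001]
wrist_force: [0.2, 0.6, -0.6]
width: 0.3
[ 0.60990617 -0.16739177  0.24587853] floor 0.0008975204898075545
   hex [ 0.61288389 -0.16471221] 0.05175829467773437
```

View pics/w2.png

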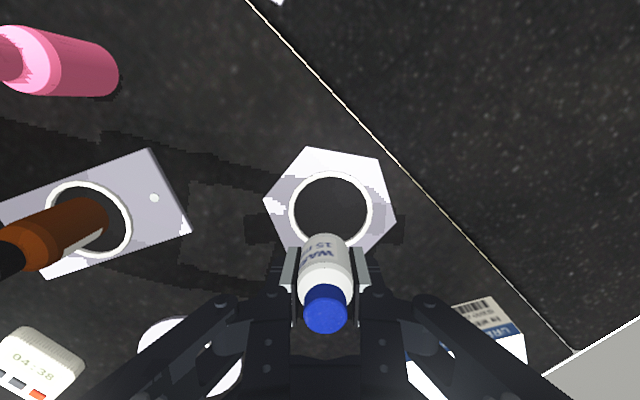

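The dropper bottle is held upright over the hex stand (collar centre ~330,208). I'll correct 2.5 mm and lower it.

```bash
python3 -m creep '[{"slide":[0.1,0.1,0.7],"angular":[0,0,0]},{"slide":[0,0,0.8],"angular":[0,0,0]},{"slide":[0,0,0.5],"angular":[0,0,0]},{"slide":[0,0,0.2],"angular":[0,0,0]},{"slide":[0,0,0],"angular":[0,0,0]}]'
python3 -m creep '[{"slide":[0,0,0],"angular":[0,0,0]},{"slide":[0,0,0],"angular":[0,0,0]}]'
```

```text
time: 5.42
tool_pos: [0.6112, -0.1651, 0.1889]
tcp_rot: [-2.22, -2.218, 0.003]
wrist_force: [0.1, 0.3, 0.4]
width: 0.299
time: 5.58
tool_pos: [0.6132, -0.1652, 0.1919]
tcp_rot: [2.221, 2.22, 0.001]
wrist_force: [0.7, -0.1, -0.1]
width: 0.302
```

```bash
python3 -m creep '[{"slide":[0,0,0.1],"angular":[0,0,0]},{"slide":[0,0,0.08],"angular":[0,0,0]},{"slide":[0,0,0],"angular":[0,0,0]},{"slide":[0,0,0],"angular":[0,0,0]}]'
python3 -m creep '[{"slide":[0,0,0],"angular":[0,0,0]}]'
```

```text
time: 5.92
tool_pos: [0.6128, -0.1647, 0.1866]
tcp_rot: [2.221, 2.221, 0.0]
wrist_force: [-0.0, 0.9, -0.2]
width: 0.303
time: 6.0
tool_pos: [0.6128, -0.1647, 0.1866]
tcp_rot: [2.221, 2.221, 0.0]
wrist_force: [-0.1, 0.0, -0.6]
width: 0.299
```

```bash
python3 -m creep '[{"slide":[0,0,0.03],"angular":[0,0,0]},{"slide":[0,0,0],"angular":[0,0,0]},{"slide":[0,0,0],"angular":[0,0,0]}]'
python3 -m creep '[{"slide":[0,0,0],"angular":[0,0,0]},{"slide":[0,0,0],"angular":[0,0,0]},{"slide":[0,0,0],"angular":[0,0,0]},{"slide":[0,0,0],"angular":[0,0,0]},{"slide":[0,0,0],"angular":[0,0,0]}]' -1 30
python3 -m creep '[{"slide":[0,0,-0.5],"angular":[0,0,0]},{"slide":[0,0,-0.9],"angular":[0,0,0]},{"slide":[0,0,-0.9],"angular":[0,0,0]},{"slide":[0,0,-0.9],"angular":[0,0,0]},{"slide":[0,0,-0.9],"angular":[0,0,0]}]'
python3 look.py w3 drop hex .613 -.165
```

```text
time: 6.25
tool_pos: [0.6129, -0.1647, 0.1862]
tcp_rot: [2.221, 2.221, 0.0]
wrist_force: [-0.9, 0.7, 2.0]
width: 0.299
time: 6.67
tool_pos: [0.6127, -0.1647, 0.1855]
tcp_rot: [-2.221, -2.221, 0.0]
wrist_force: [0.1, -0.7, 0.3]
width: 0.987
time: 7.08
tool_pos: [0.6127, -0.1647, 0.2901]
tcp_rot: [2.221, 2.221, 0.0]
wrist_force: [0.7, -1.3, -0.6]
width: 0.999
[ 0.61268991 -0.16473955  0.29010789] floor 0.000892596699135495
   drop (array([ 0.61208102, -0.16496355]), np.float64(0.00014212368846108558), 290)
   hex [ 0.61300937 -0.16496229] 0.051823431396484376
```

View pics/w3.png

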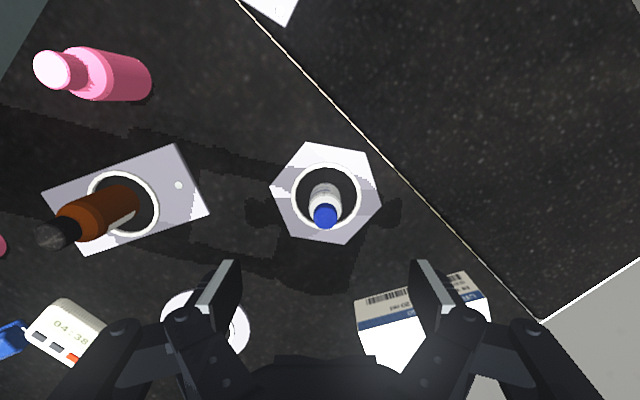

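Dropper is standing in the hex collar at (325,205). Next is the tall bottle.

```bash
python3 -m creep '[{"slide":[0.7,-0.235,-0.7],"angular":[0,0,0]},{"slide":[0.98,-0.235,-0.8],"angular":[0,0,0]},{"slide":[0.98,-0.235,-0.8],"angular":[0,0,0]},{"slide":[0.98,-0.235,-0.5],"angular":[0,0,0]},{"slide":[0.98,-0.235,0],"angular":[0,0,0]}]'
python3 -m creep '[{"slide":[0.98,-0.235,0],"angular":[0,0,0]},{"slide":[0.98,-0.235,0],"angular":[0,0,0]},{"slide":[0.98,-0.235,0],"angular":[0,0,0]},{"slide":[0.3,0,0],"angular":[0,0,0]},{"slide":[0,0,0],"angular":[0,0,0]}]'
python3 look.py w4 tall square
```

```text
time: 7.55
tool_pos: [0.5842, -0.0485, 0.3631]
tcp_rot: [2.218, 2.217, 0.007]
wrist_force: [0.5, 0.4, 1.2]
width: 1.003
time: 7.97
tool_pos: [0.5655, 0.0334, 0.3589]
tcp_rot: [2.218, 2.224, 0.001]
wrist_force: [0.2, -0.3, 0.1]
width: 1.004
[0.56546033 0.03341147 0.35887149] floor 0.001158276641545608
   tall (array([0.56624571, 0.03144793]), np.float64(0.00018498555604729895), 768)
   square [0.56597822 0.02992092] [0.08716393 0.08797549] 59.63823318481445
```

View pics/w4.png

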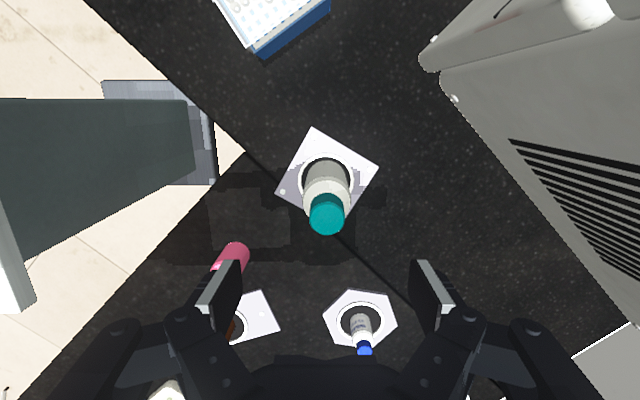

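Tall bottle is at (325,200), centred between the open fingers.

```bash
python3 -m creep '[{"slide":[-0.08,0.03,0.8],"angular":[0,0,0]},{"slide":[0,0,0.9],"angular":[0,0,0]},{"slide":[0,0,0.9],"angular":[0,0,0]},{"slide":[0,0,0.9],"angular":[0,0,0]},{"slide":[0,0,0.8],"angular":[0,0,0]}]'
python3 -m creep '[{"slide":[0,0,0.4],"angular":[0,0,0]},{"slide":[0,0,0.15],"angular":[0,0,0]},{"slide":[0,0,0],"angular":[0,0,0]},{"slide":[0,0,0],"angular":[0,0,0]},{"slide":[0,0,0],"angular":[0,0,0]}]'
```

```text
time: 8.43
tool_pos: [0.5667, 0.0282, 0.2495]
tcp_rot: [2.223, 2.22, -0.001]
wrist_force: [0.3, -1.1, -0.2]
width: 1.0
time: 8.85
tool_pos: [0.5675, 0.0295, 0.2386]
tcp_rot: [2.22, 2.22, 0.003]
wrist_force: [0.3, 0.5, 0.6]
width: 1.001
```

```bash
python3 -m creep '[{"slide":[0.07,-0.05,0],"angular":[0,0,0]},{"slide":[0,0,0],"angular":[0,0,0]},{"slide":[0,0,0],"angular":[0,0,0]}]'
python3 -m creep '[{"slide":[0,0,0],"angular":[0,0,0]},{"slide":[0,0,0],"angular":[0,0,0]},{"slide":[0,0,0],"angular":[0,0,0]},{"slide":[0,0,0],"angular":[0,0,0]},{"slide":[0,0,0],"angular":[0,0,0]}]' 1 30
python3 -m creep '[{"slide":[0,0,0],"angular":[0,0,0]},{"slide":[0,0,0],"angular":[0,0,0]},{"slide":[0,0,0],"angular":[0,0,0]},{"slide":[0,0,0],"angular":[0,0,0]},{"slide":[0,0,0],"angular":[0,0,0]}]'
```

```text
time: 9.1
tool_pos: [0.5655, 0.0317, 0.2378]
tcp_rot: [2.22, 2.221, 0.002]
wrist_force: [-0.3, 0.3, 0.4]
width: 1.0
time: 9.52
tool_pos: [0.5654, 0.0315, 0.2372]
tcp_rot: [2.221, 2.221, 0.001]
wrist_force: [0.5, -0.1, 1.0]
width: 0.493
time: 9.93
tool_pos: [0.5654, 0.0315, 0.2372]
tcp_rot: [2.221, 2.221, 0.001]
wrist_force: [-0.3, 0.2, 3.2]
width: 0.497
```

```bash
python3 -m creep '[{"slide":[0,0,-0.4],"angular":[0,0,0]},{"slide":[0,0,-0.8],"angular":[0,0,0]},{"slide":[0,0,-0.9],"angular":[0,0,0]},{"slide":[0,0,-0.9],"angular":[0,0,0]},{"slide":[-0.3,-0.1,-0.9],"angular":[0,0,0]}]'
python3 -m creep '[{"slide":[-0.7,-0.2,-0.4],"angular":[0,0,0]},{"slide":[-0.96,-0.24,0],"angular":[0,0,0]},{"slide":[-0.96,-0.24,0],"angular":[0,0,0]},{"slide":[-0.96,-0.24,0],"angular":[0,0,0]},{"slide":[-0.96,-0.24,0],"angular":[0,0,0]}]'
python3 -m creep '[{"slide":[-0.96,-0.24,0],"angular":[0,0,0]},{"slide":[-0.96,-0.24,0],"angular":[0,0,0]},{"slide":[-0.96,-0.24,0],"angular":[0,0,0]},{"slide":[-0.96,-0.24,0],"angular":[0,0,0]},{"slide":[-0.96,-0.24,0],"angular":[0,0,0]}]'
python3 -m creep '[{"slide":[-0.96,-0.24,0],"angular":[0,0,0]},{"slide":[-0.96,-0.24,0],"angular":[0,0,0]},{"slide":[-0.96,-0.24,0],"angular":[0,0,0]},{"slide":[-0.6,-0.12,0],"angular":[0,0,0]},{"slide":[0,0,0],"angular":[0,0,0]}]'
python3 -m creep '[{"slide":[0,0,0],"angular":[0,0,0]},{"slide":[0,0,0],"angular":[0,0,0]}]'
```

```text
time: 10.35
tool_pos: [0.5624, 0.0247, 0.3351]
tcp_rot: [-2.22, -2.221, 0.001]
wrist_force: [0.3, 0.6, -1.8]
width: 0.492
time: 10.77
tool_pos: [0.5329, -0.0903, 0.3445]
tcp_rot: [-2.22, -2.222, 0.001]
wrist_force: [-0.4, -0.1, -2.3]
width: 0.493
time: 11.18
tool_pos: [0.5029, -0.2104, 0.3443]
tcp_rot: [-2.221, -2.221, 0.001]
wrist_force: [-0.1, -0.2, -1.7]
width: 0.49
time: 11.6
tool_pos: [0.4817, -0.299, 0.3443]
tcp_rot: [2.224, 2.218, -0.002]
wrist_force: [-0.5, -0.4, -0.7]
width: 0.488
time: 11.77
tool_pos: [0.4825, -0.296, 0.3441]
tcp_rot: [-2.221, -2.22, -0.0]
wrist_force: [-0.7, 0.6, -0.2]
width: 0.495
```

```bash
python3 -m creep '[{"slide":[-0.4,0,0],"angular":[0,0,0]},{"slide":[-0.3,0,0],"angular":[0,0,0]},{"slide":[0,0,0],"angular":[0,0,0]},{"slide":[0,0,0],"angular":[0,0,0]}]'
python3 look.py w5 tall round .483 -.314
```

```text
time: 12.1
tool_pos: [0.483, -0.3142, 0.3445]
tcp_rot: [2.222, 2.221, 0.0]
wrist_force: [-0.5, 0.3, -0.6]
width: 0.494
[ 0.48295248 -0.31418004  0.34449611] floor 0.0008658025523053114
   round [ 0.4832167  -0.31303257] 0.047636575317382815
```

View pics/w5.png

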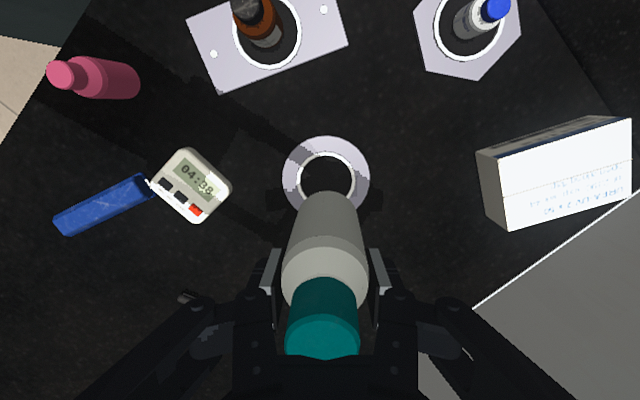

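Tall bottle is held straight over the round stand (collar ~325,178). Lowering 107 mm.

```bash
python3 -m creep '[{"slide":[0.02,0,0.7],"angular":[0,0,0]},{"slide":[0,0,0.8],"angular":[0,0,0]},{"slide":[0,0,0.8],"angular":[0,0,0]},{"slide":[0,0,0.8],"angular":[0,0,0]},{"slide":[0,0,0.6],"angular":[0,0,0]}]'
python3 -m creep '[{"slide":[0,0,0.2],"angular":[0,0,0]},{"slide":[0,0,0.1],"angular":[0,0,0]},{"slide":[0,0,0],"angular":[0,0,0]},{"slide":[0,0,0],"angular":[0,0,0]},{"slide":[0,0,0],"angular":[0,0,0]}]'
```

```text
time: 12.57
tool_pos: [0.4823, -0.3128, 0.2502]
tcp_rot: [-2.22, -2.221, 0.0]
wrist_force: [0.2, 1.0, -2.0]
width: 0.495
time: 12.98
tool_pos: [0.4834, -0.3139, 0.2459]
tcp_rot: [2.22, 2.22, 0.001]
wrist_force: [0.4, 0.2, -0.9]
width: 0.495
```

```bash
python3 -m creep '[{"slide":[0,0,0.15],"angular":[0,0,0]},{"slide":[0,0,0.14],"angular":[0,0,0]},{"slide":[0,0,0],"angular":[0,0,0]},{"slide":[0,0,0],"angular":[0,0,0]},{"slide":[0,0,0],"angular":[0,0,0]}]'
```

```text
time: 13.4
tool_pos: [0.4828, -0.3136, 0.2373]
tcp_rot: [2.221, 2.221, 0.0]
wrist_force: [0.2, 0.1, -0.2]
width: 0.493
```

```bash
python3 -m creep '[{"slide":[0,0,0.02],"angular":[0,0,0]},{"slide":[0,0,0],"angular":[0,0,0]},{"slide":[0,0,0],"angular":[0,0,0]}]'
python3 -m creep '[{"slide":[0,0,0],"angular":[0,0,0]},{"slide":[0,0,0],"angular":[0,0,0]},{"slide":[0,0,0],"angular":[0,0,0]},{"slide":[0,0,0],"angular":[0,0,0]},{"slide":[0,0,0],"angular":[0,0,0]}]' -1 30
python3 -m creep '[{"slide":[0,0,-0.5],"angular":[0,0,0]},{"slide":[0,0,-0.9],"angular":[0,0,0]},{"slide":[0,0,-0.9],"angular":[0,0,0]},{"slide":[0,0,-0.9],"angular":[0,0,0]},{"slide":[0,0,-0.9],"angular":[0,0,0]}]'
python3 look.py w6 tall round .483 -.314
```

```text
time: 13.65
tool_pos: [0.4829, -0.3136, 0.2372]
tcp_rot: [2.221, 2.221, -0.0]
wrist_force: [-0.7, 0.7, 3.8]
width: 0.496
time: 14.07
tool_pos: [0.4827, -0.3134, 0.2364]
tcp_rot: [-2.221, -2.221, 0.0]
wrist_force: [0.0, -0.3, 0.4]
width: 0.999
time: 14.48
tool_pos: [0.4827, -0.3135, 0.3412]
tcp_rot: [2.221, 2.221, 0.0]
wrist_force: [0.5, -0.2, -0.2]
width: 0.999
[ 0.48268086 -0.3134537   0.34115482] floor 0.0008693105581240035
   tall (array([ 0.48391311, -0.31381266]), np.float64(0.000193295889615086), 892)
   round [ 0.48304727 -0.3134676 ] 0.04760487976074219
```

View pics/w6.png

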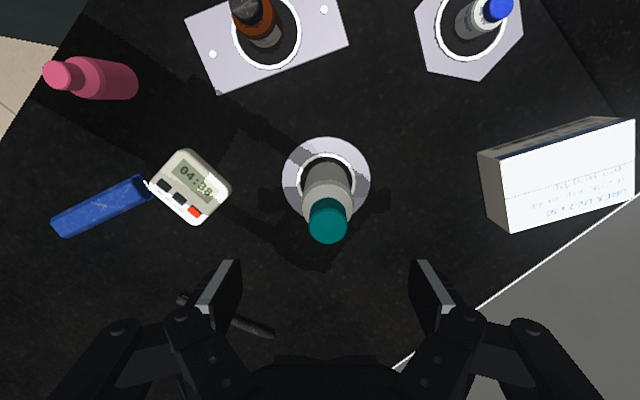

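Tall is standing in the round collar (325,200). On to amber.

```bash
python3 -m creep '[{"slide":[0.7,-0.37,0],"angular":[0,0,0]},{"slide":[0.96,-0.37,0],"angular":[0,0,0]},{"slide":[0.96,-0.37,0],"angular":[0,0,0]},{"slide":[0.96,-0.37,0],"angular":[0,0,0]},{"slide":[0.96,-0.37,0],"angular":[0,0,0]}]'
python3 -m creep '[{"slide":[0.9,-0.37,0],"angular":[0,0,0]},{"slide":[0.3,0,0],"angular":[0,0,0]},{"slide":[0,0,0],"angular":[0,0,0]},{"slide":[0,0,0],"angular":[0,0,0]}]'
python3 look.py w7 amber oblong
```

```text
time: 14.95
tool_pos: [0.4359, -0.1991, 0.3398]
tcp_rot: [2.222, 2.22, 0.001]
wrist_force: [0.3, 0.6, 0.5]
width: 0.997
time: 15.28
tool_pos: [0.4277, -0.1702, 0.3399]
tcp_rot: [2.219, 2.221, 0.0]
wrist_force: [0.1, 0.2, -0.2]
width: 0.997
[ 0.4277319  -0.17017484  0.33993447] floor 0.0008909449179152207
   amber (array([ 0.42746484, -0.16962428]), np.float64(8.168892695873612e-05), 258)
   oblong [ 0.42910986 -0.17199377] [0.13563263 0.06970262] 18.960811614990234
```

View pics/w7.png

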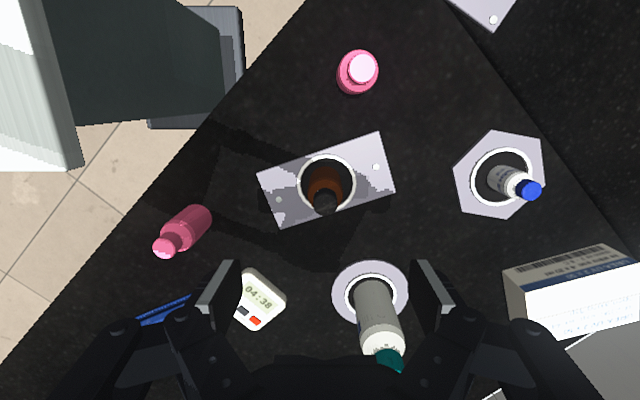

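Amber is at (325,190), centred; the pink look-alikes are clear. Descending.

```bash
python3 -m creep '[{"slide":[0.02,0,0.8],"angular":[0,0,0]},{"slide":[0,0,0.9],"angular":[0,0,0]},{"slide":[0,0,0.9],"angular":[0,0,0]},{"slide":[0,0,0.9],"angular":[0,0,0]},{"slide":[0,0,0.9],"angular":[0,0,0]}]'
python3 -m creep '[{"slide":[0,0,0.9],"angular":[0,0,0]},{"slide":[0,0,0.4],"angular":[0,0,0]},{"slide":[0,0,0.1],"angular":[0,0,0]},{"slide":[0,0,0],"angular":[0,0,0]},{"slide":[0,0,0],"angular":[0,0,0]}]'
python3 -m creep '[{"slide":[0,0,0],"angular":[0,0,0]}]'
```

```text
time: 15.75
tool_pos: [0.428, -0.1709, 0.2285]
tcp_rot: [2.222, 2.219, 0.0]
wrist_force: [0.1, -0.6, 0.7]
width: 0.998
time: 16.17
tool_pos: [0.4281, -0.1702, 0.1951]
tcp_rot: [2.221, 2.22, 0.001]
wrist_force: [0.8, -0.6, -0.6]
width: 1.001
time: 16.25
tool_pos: [0.4283, -0.1701, 0.1956]
tcp_rot: [2.22, 2.219, 0.002]
wrist_force: [0.1, -0.1, 1.9]
width: 1.002
```

```bash
python3 -m creep '[{"slide":[0.02,-0.03,0],"angular":[0,0,0]},{"slide":[0,0,0],"angular":[0,0,0]},{"slide":[0,0,0],"angular":[0,0,0]},{"slide":[0,0,0],"angular":[0,0,0]},{"slide":[0,0,0],"angular":[0,0,0]}]' 1 30
python3 -m creep '[{"slide":[0,0,0],"angular":[0,0,0]},{"slide":[0,0,0],"angular":[0,0,0]},{"slide":[0,0,0],"angular":[0,0,0]},{"slide":[0,0,0],"angular":[0,0,0]},{"slide":[0,0,0],"angular":[0,0,0]}]'
python3 -m creep '[{"slide":[0,0,0],"angular":[0,0,0]},{"slide":[0,0,0],"angular":[0,0,0]}]'
```

```text
time: 16.67
tool_pos: [0.4268, -0.1691, 0.1947]
tcp_rot: [2.221, 2.221, 0.001]
wrist_force: [0.6, 0.0, 1.7]
width: 0.374
time: 17.08
tool_pos: [0.4269, -0.1691, 0.1947]
tcp_rot: [2.221, 2.221, 0.001]
wrist_force: [-0.0, 0.7, 6.0]
width: 0.373
time: 17.25
tool_pos: [0.4269, -0.1691, 0.1947]
tcp_rot: [2.221, 2.221, 0.001]
wrist_force: [-0.7, 0.1, 4.8]
width: 0.373
```

```bash
python3 -m creep '[{"slide":[0,0,-0.4],"angular":[0,0,0]},{"slide":[0,0,-0.8],"angular":[0,0,0]},{"slide":[0,0,-0.9],"angular":[0,0,0]},{"slide":[0,0,-0.9],"angular":[0,0,0]},{"slide":[0.2,0.2,-0.9],"angular":[0,0,0]}]'
python3 -m creep '[{"slide":[0.7,0.5,-0.3],"angular":[0,0,0]},{"slide":[0.96,0.68,0],"angular":[0,0,0]},{"slide":[0.96,0.68,0],"angular":[0,0,0]},{"slide":[0.96,0.68,0],"angular":[0,0,0]},{"slide":[0.96,0.68,0],"angular":[0,0,0]}]'
python3 -m creep '[{"slide":[0.96,0.68,0],"angular":[0,0,0]},{"slide":[0.96,0.68,0],"angular":[0,0,0]},{"slide":[0.96,0.68,0],"angular":[0,0,0]},{"slide":[0.3,0.1,0],"angular":[0,0,0]},{"slide":[0,0,0],"angular":[0,0,0]}]'
python3 -m creep '[{"slide":[0,0,0],"angular":[0,0,0]},{"slide":[0,0,0],"angular":[0,0,0]}]'
python3 look.py w8 amber square .566 .03
```

```text
time: 17.67
tool_pos: [0.4304, -0.1641, 0.2922]
tcp_rot: [-2.221, -2.219, 0.002]
wrist_force: [0.6, -0.1, -1.4]
width: 0.376
time: 18.08
tool_pos: [0.5121, -0.0493, 0.2993]
tcp_rot: [-2.222, -2.221, 0.001]
wrist_force: [-0.0, -0.8, -1.5]
width: 0.373
time: 18.5
tool_pos: [0.5659, 0.0308, 0.299]
tcp_rot: [-2.218, -2.224, 0.001]
wrist_force: [-0.5, -0.6, -2.0]
width: 0.373
time: 18.67
tool_pos: [0.5646, 0.0283, 0.2987]
tcp_rot: [-2.221, -2.221, 0.003]
wrist_force: [0.2, 0.1, -0.8]
width: 0.366
[0.56458277 0.0282717  0.29873289] floor 0.001162624715525723
   square [0.56595767 0.02991375] [0.08761045 0.08802636] 59.724674224853516
```

View pics/w8.png

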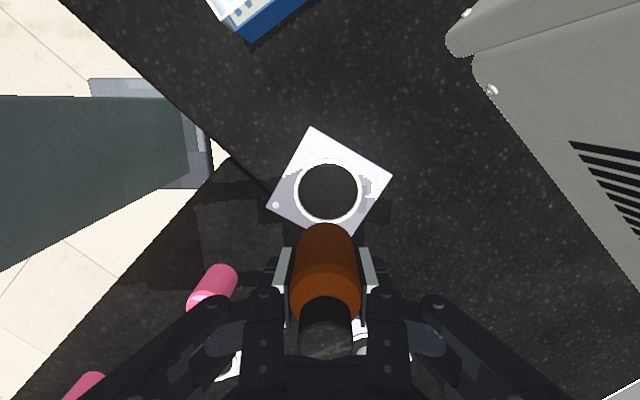

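Amber is held upright with the square collar at (328,190). Lowering 104 mm with a small correction.

```bash
python3 -m creep '[{"slide":[0.06,0.05,0.7],"angular":[0,0,0]},{"slide":[0,0,0.8],"angular":[0,0,0]},{"slide":[0,0,0.8],"angular":[0,0,0]},{"slide":[0,0,0.8],"angular":[0,0,0]},{"slide":[0,0,0.5],"angular":[0,0,0]}]'
python3 -m creep '[{"slide":[0,0,0.2],"angular":[0,0,0]},{"slide":[0,0,0.1],"angular":[0,0,0]},{"slide":[0,0,0],"angular":[0,0,0]},{"slide":[0,0,0],"angular":[0,0,0]},{"slide":[0,0,0],"angular":[0,0,0]}]'
```

```text
time: 19.13
tool_pos: [0.5652, 0.0293, 0.2072]
tcp_rot: [-2.222, -2.218, 0.004]
wrist_force: [-0.1, -0.5, -1.2]
width: 0.37
time: 19.55
tool_pos: [0.5675, 0.0304, 0.2031]
tcp_rot: [2.22, 2.22, 0.003]
wrist_force: [0.0, 0.3, -0.2]
width: 0.372
```

```bash
python3 -m creep '[{"slide":[0,-0.04,0.14],"angular":[0,0,0]},{"slide":[0,0,0.13],"angular":[0,0,0]},{"slide":[0,0,0],"angular":[0,0,0]},{"slide":[0,0,0],"angular":[0,0,0]},{"slide":[0,0,0],"angular":[0,0,0]}]'
```

```text
time: 19.97
tool_pos: [0.5657, 0.0306, 0.1949]
tcp_rot: [-2.221, -2.221, 0.0]
wrist_force: [0.8, 0.1, -1.0]
width: 0.367
```

```bash
python3 -m creep '[{"slide":[0,0,0.03],"angular":[0,0,0]},{"slide":[0,0,0],"angular":[0,0,0]},{"slide":[0,0,0],"angular":[0,0,0]}]'
python3 -m creep '[{"slide":[0,0,0],"angular":[0,0,0]},{"slide":[0,0,0],"angular":[0,0,0]},{"slide":[0,0,0],"angular":[0,0,0]},{"slide":[0,0,0],"angular":[0,0,0]},{"slide":[0,0,0],"angular":[0,0,0]}]' -1 30
python3 -m creep '[{"slide":[0,0,-0.5],"angular":[0,0,0]},{"slide":[0,0,-0.9],"angular":[0,0,0]},{"slide":[0,0,-0.9],"angular":[0,0,0]},{"slide":[0,0,-0.9],"angular":[0,0,0]},{"slide":[0,0,-0.9],"angular":[0,0,0]}]'
python3 look.py w9 amber square .566 .03
```

```text
time: 20.22
tool_pos: [0.5658, 0.0305, 0.1948]
tcp_rot: [-2.221, -2.221, 0.0]
wrist_force: [-3.4, -0.8, 4.8]
width: 0.371
time: 20.63
tool_pos: [0.5658, 0.0305, 0.194]
tcp_rot: [-2.221, -2.221, 0.0]
wrist_force: [-0.5, 0.2, -0.3]
width: 1.0
time: 21.05
tool_pos: [0.5657, 0.0305, 0.2986]
tcp_rot: [2.221, 2.221, 0.001]
wrist_force: [0.0, 0.1, 0.3]
width: 1.0
[0.56568596 0.03049122 0.29862465] floor 0.0011402758401737878
   amber (array([0.56516392, 0.03011767]), np.float64(9.199891819722566e-05), 404)
   square [0.56580454 0.02986991] [0.08758426 0.08786061] 59.57035827636719
```

View pics/w9.png

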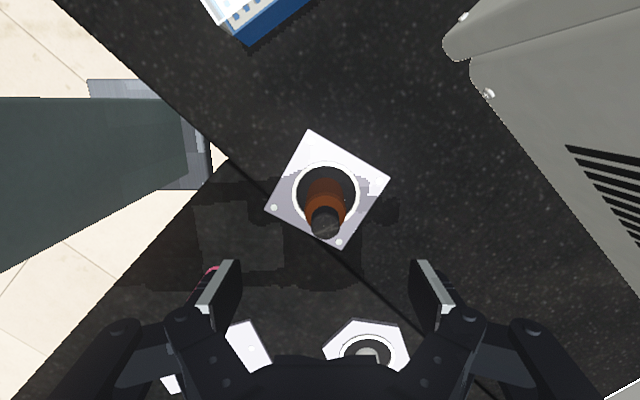

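Amber stands in the square collar (325,195). Back to the dropper on hex.

```bash
python3 -m creep '[{"slide":[-0.7,0.2,0],"angular":[0,0,0]},{"slide":[-0.96,0.235,0],"angular":[0,0,0]},{"slide":[-0.96,0.235,0],"angular":[0,0,0]},{"slide":[-0.96,0.235,0],"angular":[0,0,0]},{"slide":[-0.96,0.235,0],"angular":[0,0,0]}]'
python3 -m creep '[{"slide":[-0.96,0.235,0],"angular":[0,0,0]},{"slide":[-0.96,0.235,0],"angular":[0,0,0]},{"slide":[-0.96,0.235,0],"angular":[0,0,0]},{"slide":[-0.4,0.035,0],"angular":[0,0,0]},{"slide":[0,0,0],"angular":[0,0,0]}]'
python3 -m creep '[{"slide":[0,0,0],"angular":[0,0,0]},{"slide":[0,0,0],"angular":[0,0,0]}]'
python3 look.py w10 drop hex .6125 -.165
```

```text
time: 21.52
tool_pos: [0.5945, -0.084, 0.2977]
tcp_rot: [2.22, 2.221, 0.001]
wrist_force: [-0.3, -0.8, 0.2]
width: 1.002
time: 21.93
tool_pos: [0.613, -0.1671, 0.2974]
tcp_rot: [2.223, 2.218, 0.0]
wrist_force: [0.2, 0.0, -1.0]
width: 1.005
time: 22.1
tool_pos: [0.6124, -0.1641, 0.2967]
tcp_rot: [-2.22, -2.221, -0.0]
wrist_force: [-1.4, 0.7, 0.9]
width: 1.0
[ 0.61239105 -0.16405805  0.29667155] floor 0.0009063151891763044
   drop (array([ 0.61207874, -0.16500011]), np.float64(0.00017804499022385303), 267)
   hex [ 0.61276523 -0.1647843 ] 0.051654644775390626
```

```bash
python3 -m creep '[{"slide":[-0.03,0,0.7],"angular":[0,0,0]},{"slide":[0,0,0.9],"angular":[0,0,0]},{"slide":[0,0,0.9],"angular":[0,0,0]},{"slide":[0,0,0.9],"angular":[0,0,0]},{"slide":[0,0,0.7],"angular":[0,0,0]}]'
python3 -m creep '[{"slide":[0,0,0.2],"angular":[0,0,0]},{"slide":[0,0,0.1],"angular":[0,0,0]},{"slide":[0,0,0],"angular":[0,0,0]},{"slide":[0,0,0],"angular":[0,0,0]},{"slide":[0,0,0],"angular":[0,0,0]}]'
python3 -m creep '[{"slide":[0,0,0],"angular":[0,0,0]}]'
```

```text
time: 22.57
tool_pos: [0.612, -0.164, 0.1925]
tcp_rot: [-2.218, -2.222, 0.001]
wrist_force: [-0.4, 0.5, -1.0]
width: 1.002
time: 22.98
tool_pos: [0.6136, -0.1658, 0.1884]
tcp_rot: [2.219, 2.22, 0.002]
wrist_force: [0.2, -0.5, 0.3]
width: 1.002
time: 23.07
tool_pos: [0.6135, -0.1659, 0.1883]
tcp_rot: [2.22, 2.22, 0.002]
wrist_force: [-0.4, 0.1, -0.4]
width: 0.995
```

```bash
python3 -m creep '[{"slide":[0.03,-0.04,0],"angular":[0,0,0]},{"slide":[0,0,0],"angular":[0,0,0]},{"slide":[0,0,0],"angular":[0,0,0]},{"slide":[0,0,0],"angular":[0,0,0]},{"slide":[0,0,0],"angular":[0,0,0]}]' 1 30
python3 -m creep '[{"slide":[0,0,0],"angular":[0,0,0]},{"slide":[0,0,0],"angular":[0,0,0]},{"slide":[0,0,0],"angular":[0,0,0]},{"slide":[0,0,0],"angular":[0,0,0]},{"slide":[0,0,0],"angular":[0,0,0]}]'
python3 -m creep '[{"slide":[0,0,0],"angular":[0,0,0]},{"slide":[0,0,0],"angular":[0,0,0]},{"slide":[0,0,0],"angular":[0,0,0]}]'
```

```text
time: 23.48
tool_pos: [0.6117, -0.1651, 0.1868]
tcp_rot: [2.222, 2.221, -0.0]
wrist_force: [-3.0, 0.3, 16.5]
width: 0.303
time: 23.9
tool_pos: [0.6118, -0.1651, 0.1869]
tcp_rot: [2.221, 2.221, 0.0]
wrist_force: [-1.0, 0.3, 2.5]
width: 0.304
time: 24.15
tool_pos: [0.6118, -0.1651, 0.1869]
tcp_rot: [2.221, 2.221, 0.0]
wrist_force: [-1.0, -1.0, 3.6]
width: 0.303
```

```bash
python3 -m creep '[{"slide":[0,0,-0.4],"angular":[0,0,0]},{"slide":[0,0,-0.8],"angular":[0,0,0]},{"slide":[0,-0.3,-0.9],"angular":[0,0,0]},{"slide":[0,-0.7,-0.3],"angular":[0,0,0]},{"slide":[-0.05,-0.95,0],"angular":[0,0,0]}]'
python3 -m creep '[{"slide":[-0.05,-0.95,0],"angular":[0,0,0]},{"slide":[-0.05,-0.95,0],"angular":[0,0,0]},{"slide":[-0.05,-0.95,0],"angular":[0,0,0]},{"slide":[-0.05,-0.95,0],"angular":[0,0,0]},{"slide":[-0.02,-0.9,0],"angular":[0,0,0]}]'
python3 -m creep '[{"slide":[0,-0.65,0],"angular":[0,0,0]},{"slide":[0,0,0],"angular":[0,0,0]},{"slide":[0,0,0],"angular":[0,0,0]},{"slide":[0,0,0],"angular":[0,0,0]}]'
python3 look.py w11 drop oblong .4285 -.1715
```

```text
time: 24.57
tool_pos: [0.5652, -0.1666, 0.2505]
tcp_rot: [2.216, 2.218, 0.006]
wrist_force: [0.3, 0.2, 0.1]
width: 0.3
time: 24.98
tool_pos: [0.4441, -0.1716, 0.2468]
tcp_rot: [-2.221, -2.221, 0.0]
wrist_force: [-1.4, -0.3, -1.2]
width: 0.3
time: 25.32
tool_pos: [0.43, -0.172, 0.2473]
tcp_rot: [2.221, 2.22, 0.001]
wrist_force: [-0.7, 0.3, -0.1]
width: 0.301
[ 0.43003425 -0.17196001  0.2473209 ] floor 0.0007506751494630315
   oblong [ 0.42905654 -0.17181846] [0.13591073 0.07025524] 18.91329574584961
```

View pics/w11.png

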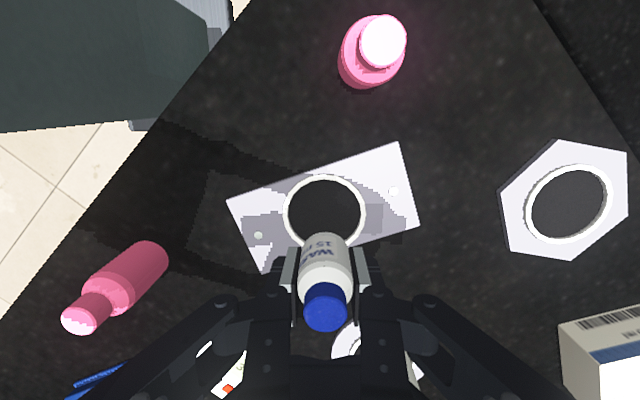

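Dropper is upright over the long stand (collar ~325,212), hex is empty. Lowering 60 mm.

```bash
python3 -m creep '[{"slide":[0,-0.04,0.6],"angular":[0,0,0]},{"slide":[0,0,0.8],"angular":[0,0,0]},{"slide":[0,0,0.5],"angular":[0,0,0]},{"slide":[0,0,0.2],"angular":[0,0,0]},{"slide":[0,0,0],"angular":[0,0,0]}]'
python3 -m creep '[{"slide":[0,0,0],"angular":[0,0,0]},{"slide":[0,0,0],"angular":[0,0,0]},{"slide":[0,0,0],"angular":[0,0,0]}]'
```

```text
time: 25.78
tool_pos: [0.4284, -0.1714, 0.1929]
tcp_rot: [-2.219, -2.22, 0.001]
wrist_force: [-0.6, 0.5, -0.3]
width: 0.303
time: 26.03
tool_pos: [0.4291, -0.172, 0.1952]
tcp_rot: [2.22, 2.22, 0.001]
wrist_force: [0.6, -0.2, 0.1]
width: 0.301
```

```bash
python3 -m creep '[{"slide":[0,0,0.18],"angular":[0,0,0]},{"slide":[0,0,0.12],"angular":[0,0,0]},{"slide":[0,0,0],"angular":[0,0,0]},{"slide":[0,0,0],"angular":[0,0,0]},{"slide":[0,0,0],"angular":[0,0,0]}]'
```

```text
time: 26.45
tool_pos: [0.4284, -0.1719, 0.1868]
tcp_rot: [2.221, 2.221, 0.0]
wrist_force: [0.8, -0.8, 0.8]
width: 0.3
```

```bash
python3 -m creep '[{"slide":[0,0,0.02],"angular":[0,0,0]},{"slide":[0,0,0],"angular":[0,0,0]},{"slide":[0,0,0],"angular":[0,0,0]}]'
python3 -m creep '[{"slide":[0,0,0],"angular":[0,0,0]},{"slide":[0,0,0],"angular":[0,0,0]},{"slide":[0,0,0],"angular":[0,0,0]},{"slide":[0,0,0],"angular":[0,0,0]},{"slide":[0,0,0],"angular":[0,0,0]}]' -1 30
python3 -m creep '[{"slide":[0,0,-0.5],"angular":[0,0,0]},{"slide":[0,0,-0.9],"angular":[0,0,0]},{"slide":[0,0,-0.9],"angular":[0,0,0]},{"slide":[0,0,-0.9],"angular":[0,0,0]},{"slide":[0,0,-0.9],"angular":[0,0,0]}]'
python3 -m creep '[{"slide":[0,0,-0.8],"angular":[0,0,0]},{"slide":[0,0,-0.5],"angular":[0,0,0]},{"slide":[0,0,0],"angular":[0,0,0]},{"slide":[0,0,0],"angular":[0,0,0]},{"slide":[0,0,0],"angular":[0,0,0]}]'
python3 look.py w12 drop oblong .4285 -.1715
python3 - <<'E'
from m import *
p0=np.load('pics/side0.npz')
for n in['side','scene']:
    p,d=imaging.read_camera(n); cv2.imwrite(f'pics/{n}9.png',p[:,:,::-1]); P=cloud(n,p,d).reshape(-1,3);C=p.reshape(-1,3)
    P[:,2]-=np.median(P[abs(P[:,2])<.006][:,2]); print(n)
    bottles(P,['tall','amber','drop'],dict(tall=(.483,-.314),amber=(.566,.03),drop=(.4285,-.1715)))
    for k,(x,y) in dict(tall=(.483,-.314),amber=(.566,.03),drop=(.4285,-.1715)).items():
        m=np.hypot(P[:,0]-x,P[:,1]-y)<.012; print(k,'top z',np.nanpercentile(P[m,2],98))
E
```

```text
time: 26.7
tool_pos: [0.4284, -0.1718, 0.1868]
tcp_rot: [2.221, 2.221, 0.0]
wrist_force: [-0.8, 0.3, 5.7]
width: 0.305
time: 27.12
tool_pos: [0.4281, -0.1717, 0.186]
tcp_rot: [-2.221, -2.221, 0.0]
wrist_force: [-0.3, 0.6, 0.1]
width: 0.982
time: 27.53
tool_pos: [0.428, -0.1716, 0.2894]
tcp_rot: [-2.221, -2.221, 0.0]
wrist_force: [-0.1, -0.7, -1.2]
width: 0.994
time: 27.95
tool_pos: [0.4278, -0.1715, 0.32]
tcp_rot: [-2.22, -2.22, 0.001]
wrist_force: [-0.5, 0.1, 0.3]
width: 1.002
[ 0.42775511 -0.17151492  0.32004978] floor 0.0008679101577092341
   drop (array([ 0.4276553 , -0.17189548]), np.float64(0.00014080543642048388), 217)
   oblong [ 0.42903076 -0.17198794] [0.13560151 0.06987139] 18.998361587524414
side
   tall (array([ 0.48355985, -0.31117109]), np.float64(0.0006891585592953449), 459)
   amber (array([0.56480206, 0.03257349]), np.float64(0.000840010624393251), 93)
   drop (array([ 0.42727646, -0.16921418]), np.float64(0.0007050453252708411), 80)
tall top z 0.1285269505117313
amber top z 0.04921202386323562
drop top z 0.5346201582100486
scene
   tall (array([ 0.48580939, -0.31332496]), np.float64(0.0009471330820740084), 534)
   amber (array([0.56762522, 0.03018813]), np.float64(0.0013162132182801024), 130)
   drop (array([ 0.42968931, -0.17180429]), np.float64(0.0010257053780811836), 100)
tall top z 0.12778282392036777
amber top z 0.08406132819473187
drop top z 0.5341587649787974
```

View pics/side9.png

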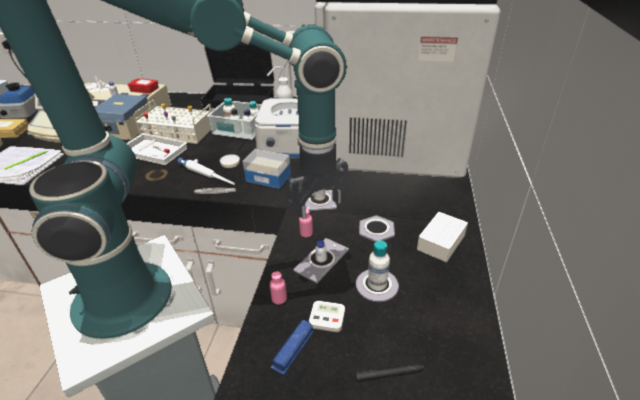

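View pics/w12.png

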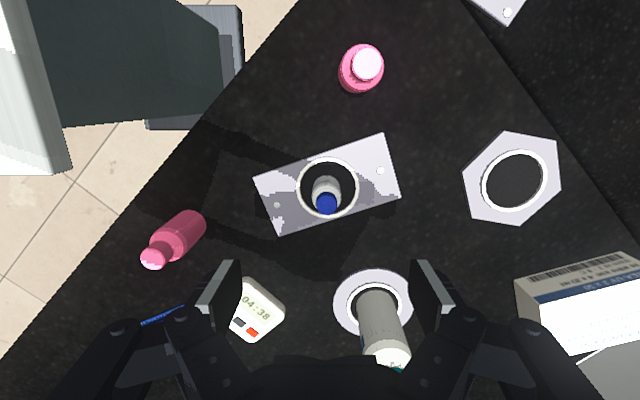

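The pictures show the tall bottle on the round stand (side 380,265), the dropper on the long one (wrist 325,190), amber on the square one (seen through the gripper), and the hex stand empty. The bystanders are where they began, so I'm handing in.

```bash
python3 -c "
from workcell import order,bot
print(bot.read_state()['time']); print(order.finish_job())"
```

```text
28.1
the job is handed in; nothing more can be done
None
```

I rearranged the bottles in four moves: dropper to the six-sided stand, tall to the round stand, brown to the square stand, then dropper to the long rectangular stand. I handed the job in at 28.1 s of the 134 s allowed, with the gripper open and clear; no verdict was reported.

**Positions:** The wrist-camera fits put each bottle's axis within about 1.5 mm of its seat centre, against the 15 mm limit. The side and scene cameras differed from these by up to about 3 mm, their usual offset.

**Height and upright:** Each bottle touched its seat before release, shown by the rising wrist force. In the pictures all three stand upright and the six-sided stand is empty. The depth check of the top heights matched for tall (0.128 m) and brown (0.084 m, scene camera). It gave no usable value where the arm blocked the view: brown from the side camera, and dropper from both.

**Bystanders:** By eye the tip box, timer and carton had not moved; I did not re-measure them at the end.

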